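# Empty the tall tub under the low sash

### The arm

A 6-joint arm with a two-finger parallel gripper is mounted at the origin on a cart in front of the work surface, level with it; the furniture and walls round the work are solid. World frame = base frame: x ahead of the robot, y to its left, z up, the work surface at z = 0. Lengths are in m, angles in rad, forces in N, time in s.
With the tool pointing down it reaches from about 0.35 to 0.85 m from the base axis. Payload 8.1 kg.
Tool frame: the origin (TCP) lies on the mounting face of the last link; the fingertips stand 186 mm ahead of it and the grasp point (between the pads) lies 167 mm ahead of it; z points along the fingers, y is the line along which they close (so a half turn about z gives the same grasp; the last joint's range is limited). The gripper opens to 93 mm and grips with 3 to 60 N. Pads are 15 mm wide; open, the fingers measure 128 mm over their backs; the gripper's body (75 mm by 188 mm) begins 65 mm behind the grasp point.
Start: joints at [1.043, 0.13, 1.488, -0, 1.523, -0.085], TCP at [0.257, 0.542, 0.405] pointing down, gripper open.
Joint ranges: [-2.96, 2.96], [-0.89, 2.26], [0.02, 2.5], [-1.34, 4.48], [0, 2.73], [-2.66, 2.66]. Speed limits (rad/s): [2.39, 2.39, 2.79, 3.14, 3.14, 3.14].

### API

Orientations are given as a unit quaternion [w, x, y, z].
In Python, from cell import r gives the robot as it stands.
- The arm moves only by the shell command python3 -m creep 'ROWS' [FORCE]. ROWS is JSON, a list of rows, each a list of 7 numbers: the closure in counts, from 0 (fully open) to 255 (shut), then the shift along the tool's x, y, z in cm, then the turn, a rotation vector about the tool's x, y, z in rad. In form: [[fingers, tx, ty, tz, rx, ry, rz], ...]. A call has 1 to 12 rows; each row shifts and turns the commanded pose from where the row before left it, along the tool's axes as they then stand; what a row does not reach is not made up. A row lasts 1/12 s, in which the tool goes at most 41.7 mm and 7.16 degrees, less where a joint would pass 70% of its speed; a pose out of reach is approached as far as the arm can. A call with a gripper value outside its range is refused whole. The fingers move at their own pace and stop on an object; FORCE is the grip in N (left out, the last holds). Time passes only in rows, so rows that do not move let the fingers close. It gives the time, the measured TCP pose, the force, the opening and the grip force at its end, in the units of the state.
- r.state(): the state, without advancing time (a new reading comes with each control period).
- r.get_image(name): name is "scene" or "top" or "wrist"; returns a dict with "color" (480x640x3 uint8, red, green, blue), "z_map" (480x640 float32, m along the optical axis (not along the pixel's ray), 0 where there is no reading), "intrinsics" (3x3 intrinsics, pixels), "world_from_camera" (4x4, takes a point from camera to world coordinates). Camera axes: x right, y down, z forward; pixel columns grow to the right and rows downward; lengths in m; the calibration is good to about 2 mm. The wrist camera is an equidistant fisheye: a pixel r from the principal point sees the ray r / f radians off the axis. A picture is of the moment at which its call begins.
- r.hand_in(): hands the job in; it is judged then, once.
The state is a dict: "t": time; "q": joint angles; "qvel": joint speeds; "effort": joint torques, N m; "eef_pos": TCP position; "orientation": TCP orientation; "force": force on the tool from outside, world axes, zero at the start; "moment": the same for the moment, N m; "grip_width": finger opening in m; "finger_force": force on a finger pad.
Only numpy, scipy, OpenCV 4.12 (cv2) and the standard library are available. Lean on these libraries where they do the work, as an engineer would, in place of code of your own. Each camera call takes 0.05 s, during which the arm holds its last target. There are 200 camera calls.

### The job

Under the low clear sash a tall tub with two capped sample vials hangs in a tipping stand; take the crank handle in front of it and tip the tub over to its stop so that both vials slide out into the steel tray below, then turn the tub back upright and let go of the crank. Do not hit the sash, and leave the glass beaker and the glass jar on the desk standing where they are.

Things in the scene. Friction and masses are not known exactly. Their poses are not given: they have to be found in the camera images.
- stand: fixed grey and aluminium tipping stand, base plate 132 x 235 mm. Origin: on the desk below the middle of the tub; x along the tub's shaft, away from the crank (crank side is -x), y to the left seen from the crank, z up. Shaft at height 140 mm. Base, sash and tray run from y = -170 to +65 mm. Posts and sash lie within x = -69..+66 mm; only the crank stands out in front
- sash: fixed clear flat panel, 132 x 235 mm, carried by the stand's posts 217 mm above the desk (top face at 222 mm), front edge with an aluminium strip 69 mm in front (-x) of the stand's origin; the tub clears it by only about 8 mm as it turns
- tub (a joint): tub angle about the shaft, rad: 0 upright (stop), grows as the mouth tips to the stand's -y side, 2.5 (143 deg, mouth steeply down) at the far stop. Stays where it is left; friction 0.12 N m, about 1.5 N at the handle. Clear tumbler with white rim, 110 mm tall, 69 mm across, wall 3 mm. The vials slide out only well past level, some only near the far stop
- crank_grip (a point): middle of the crank handle, a black bar 14 mm thick, 68 mm long, parallel to the shaft, 80 mm off its line; its axes turn with the tub. Tub upright: 76 mm to +y of the shaft, 165 mm above the desk; it swings over the top (220 mm) to the mirror place at -y. The bar turns in fingers that pinch it from above, so the hand can stay pointing down. An 8 mm crank web begins 36 mm behind (+x) this point
- crank_axis (a point): point on the shaft's line, 145 mm in front of the stand's origin and 140 mm above the desk: centre of the circle that crank_grip runs on; axes as the stand
- tray_centre (a point): middle of the inner floor (9 mm above the desk) of the open steel tray below the tub, fixed to the stand, 104 x 190 mm outside, 3 mm wall, rim 23 mm above its inner floor; axes as the stand
- big_vial_mid (a point): centre of the bigger capped vial, 26 mm diameter, 61 mm tall, starting upright in the tub; z along the vial
- big_vial: the same vial; origin at the centre of its underside
- small_vial_mid (a point): centre of the smaller capped vial, 22 mm diameter, 47 mm tall, starting upright in the tub; z along the vial
- small_vial: the same vial; origin at the centre of its underside
- beaker_mid (a point): centre of the glass beaker, 53 mm across, 70 mm tall, standing empty on the desk to the right: a bystander; z up
- jar_mid (a point): centre of the small glass jar, 55 mm across, 68 mm tall, standing on the desk to the left: a bystander; z up

How it is judged:
On the way:
1. the tub is tipped past level (beyond 105 degrees) (value of joint tub above 1.83 rad), for 0.1 s.
At the end, for the whole second after the job is handed in: Both vials are at rest inside the steel tray, lying or standing (centres within its walls and under 45 mm above its floor) and the tub is upright again within 11 degrees and still (x of big_vial_mid in the frame of tray_centre between -0.052 and 0.052 m and y of big_vial_mid in the frame of tray_centre between -0.095 and 0.095 m and z of big_vial_mid in the frame of tray_centre between 0 and 0.045 m and x of small_vial_mid in the frame of tray_centre between -0.052 and 0.052 m and y of small_vial_mid in the frame of tray_centre between -0.095 and 0.095 m and z of small_vial_mid in the frame of tray_centre between 0 and 0.045 m and linear speed of each of big_vial, small_vial below 0.03 m/s and value of joint tub below 0.2 rad and velocity of joint tub below 0.1 rad/s); the robot touches nothing.
It fails at once if the sash is hit or pressed with more than 5 N (contact force between sash and anything else above 5 N).
It fails at once if the beaker beside the stand is shifted by more than 30 mm or tipped by more than 20 degrees (distance of beaker_mid from where it was at the start of the episode above 0.03 m or angle between beaker_mid's own z axis and vertical above 0.35 rad).
It fails at once if the jar beside the stand is shifted by more than 30 mm or tipped by more than 20 degrees (distance of jar_mid from where it was at the start of the episode above 0.03 m or angle between jar_mid's own z axis and vertical above 0.35 rad).
It also fails if it takes over 48 s, if anything falls off the work surface, if the arm or the gripper's body presses on something with over 40 N, if the wrist force passes 120 N, or if a joint passes its speed limit or range.

## Working session

There is one attempt and no reset: what is moved stays moved. The work goes in short steps, Python scripts to look and compute and a shell command to move; the robot and the scene stay as the last step left them, time stands still between calls to the robot, and variables do not carry over. Pictures are saved under pics/ and viewed, at most 10 in all, crops included, and the job is handed in when it is done.

```bash
mkdir -p pics; python3 - <<'E'
from cell import r
import cv2,numpy as np
s=r.state();print(s)
for n in("scene","top"):
    d=r.get_image(n);cv2.imwrite(f"pics/{n}0.png",d["color"][:,:,::-1]);np.savez(f"{n}0.npz",**d);print(n,d["intrinsics"],d["world_from_camera"].round(3))
E
```

```text
{'t': 0.0, 'q': array([ 1.04262426e+00,  1.31148521e-01,  1.48925251e+00, -8.10044650e-06,
        1.52297787e+00, -8.53908563e-02]), 'qvel': array([-0.00188941, -0.00040907, -0.00018592,  0.00102358, -0.00015552,
        0.00154995]), 'effort': array([ 1.70743493e-03, -5.59851301e+01, -4.91766071e+01,  7.67996768e-02,
        3.53403669e-02, -1.41505434e-04]), 'eef_pos': array([0.25693773, 0.54195914, 0.40370939]), 'orientation': array([-2.65858530e-04,  2.19586220e-01,  9.75592689e-01, -8.52642432e-04]), 'force': array([-0.25302645,  0.64521304, -0.34282837]), 'moment': array([-0.04190432,  0.01661568, -0.0046899 ]), 'finger_force': 0.0, 'grip_width': 0.09311687963485098}
scene [[555.91663374   0.         324.19958168]
 [  0.         555.91663374 242.96233967]
 [  0.           0.           1.        ]] [[ 0.901  0.358 -0.246  0.842]
 [ 0.434 -0.729  0.529 -0.661]
 [ 0.009 -0.583 -0.812  1.137]
 [ 0.     0.     0.     1.   ]]
top [[469.46205876   0.         322.75556177]
 [  0.         469.46205876 240.8492279 ]
 [  0.           0.           1.        ]] [[ 9.000e-03 -9.830e-01  1.850e-01  3.150e-01]
 [-1.000e+00 -8.000e-03  3.000e-03 -2.500e-02]
 [-1.000e-03 -1.850e-01 -9.830e-01  1.338e+00]
 [ 0.000e+00  0.000e+00  0.000e+00  1.000e+00]]
```

View pics/scene0.png

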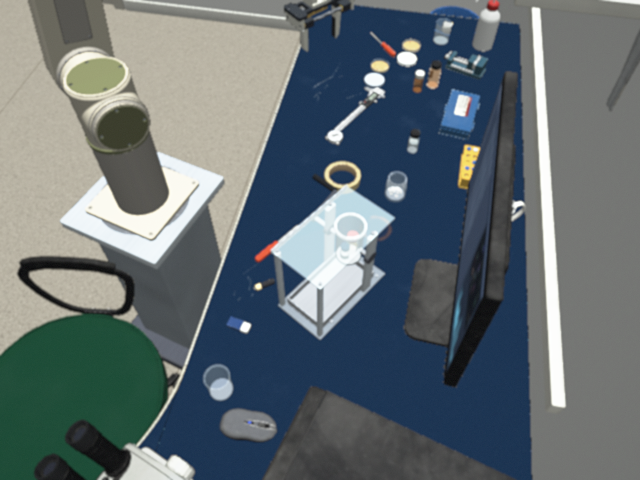

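View pics/top0.png

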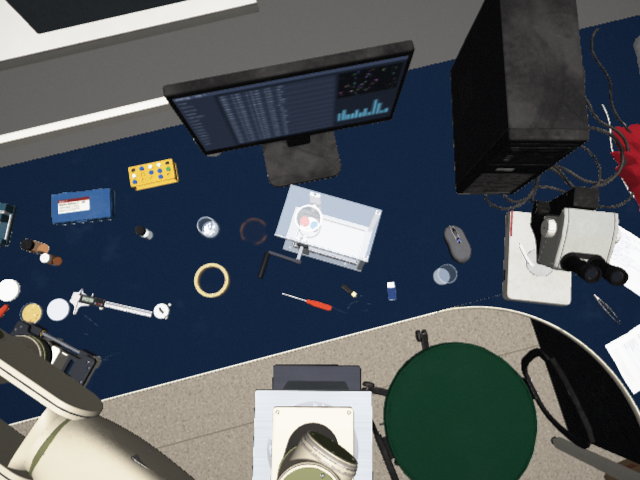

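The top view shows the sash with corners at about (291,185), (382,208), (362,268) and (275,243). The black crank handle is at (265,264), the jar at (208,227) and the beaker at (445,274). In the scene view the handle is at about (322,184). Next I'll enlarge both crops.

```bash
python3 - <<'E'
import cv2,numpy as np
a=cv2.imread("pics/top0.png")[170:290,240:400];b=cv2.imread("pics/scene0.png")[150:270,250:410]
cv2.imwrite("pics/crop0.png",np.vstack([cv2.resize(x,None,fx=4.0,fy=4.0,interpolation=cv2.INTER_CUBIC)[:, :] for x in(a,b)])[:, :].astype(np.uint8)) if 0 else cv2.imwrite("pics/crop0.png",np.hstack([cv2.resize(x,(400,300),interpolation=cv2.INTER_CUBIC) for x in(a,b)]))
g=np.load("top0.npz")["z_map"];print(g[255:275:3,258:274:2].round(3))
g=np.load("scene0.npz")["z_map"];print(g[174:194:3,310:336:3].round(3))
E
```

```text
[[1.354 1.351 1.357 1.181 1.176 1.184 1.351 1.359]
 [1.353 1.352 1.357 1.174 1.18  1.186 1.351 1.349]
 [1.342 1.348 1.179 1.174 1.181 1.351 1.353 1.354]
 [1.352 1.349 1.175 1.175 1.179 1.352 1.35  1.347]
 [1.343 1.173 1.17  1.171 1.346 1.351 1.345 1.345]
 [1.343 1.17  1.177 1.176 1.346 1.339 1.347 1.342]
 [1.176 1.172 1.177 1.347 1.339 1.343 1.345 1.341]]
[[1.534 1.538 1.308 1.538 1.532 1.503 1.501 1.535 1.539]
 [1.528 1.303 1.298 1.297 1.526 1.502 1.498 1.523 1.533]
 [1.525 1.523 1.3   1.295 1.296 1.296 1.495 1.488 1.524]
 [1.518 1.513 1.517 1.52  1.296 1.287 1.292 1.484 1.483]
 [1.507 1.507 1.505 1.51  1.505 1.286 1.287 1.284 1.282]
 [1.503 1.507 1.507 1.505 1.505 1.501 1.508 1.283 1.276]
 [1.497 1.495 1.499 1.5   1.496 1.496 1.502 1.502 1.273]]
```

View pics/crop0.png

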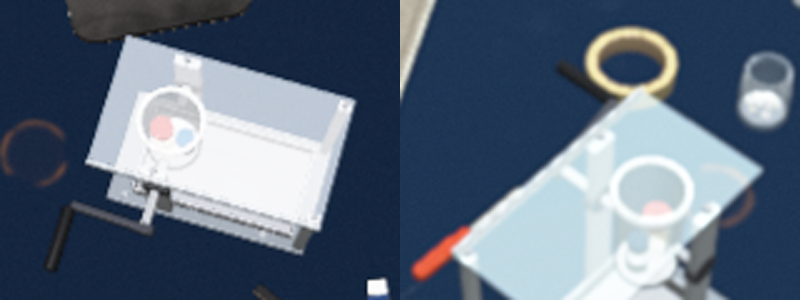

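The crops show the tub upright with both vials in it (red and blue caps). In the top view the black handle runs from (268,252) to (259,277), and the crank web goes from (268,252) to (300,262). The sash corners are at (275,235), (368,261), (382,210) and (291,185).

```bash
cat >h.py <<'E'
import numpy as np,cv2
def cloud(d):
    v,u=np.mgrid[:480,:640];K=d["intrinsics"];z=d["z_map"]
    p=np.stack([(u-K[0,2])/K[0,0]*z,(v-K[1,2])/K[1,1]*z,z],-1)
    M=d["world_from_camera"];return p@M[:3,:3].T+M[:3,3]
def ray(d,u,v):
    K=d["intrinsics"];M=d["world_from_camera"];return M[:3,3],M[:3,:3]@np.array([(u-K[0,2])/K[0,0],(v-K[1,2])/K[1,1],1])
def plane(d,u,v,z):
    o,k=ray(d,u,v);return o+k*(z-o[2])/k[2]
def bar(d,box):
    u0,u1,v0,v1=box;P=cloud(d)[v0:v1,u0:u1];C=d["color"][v0:v1,u0:u1]
    m=(C.max(-1)<60)&(P[...,2]>.1)&(P[...,2]<.3)
    n,l,st,_=cv2.connectedComponentsWithStats(m.astype(np.uint8));k=1+st[1:,4].argmax()
    m=l==k;Q=P[m];vv,uu=np.where(m);(c,wh,a)=cv2.minAreaRect(np.c_[uu+u0,vv+v0].astype(np.float32))
    ctr=Q.mean(0);ax=np.linalg.svd(Q-ctr)[2][0];t=(Q-ctr)@ax
    return ctr,ax,t.min(),t.max(),c,wh,len(Q)
E
python3 - <<'E'
from h import *
T=np.load("top0.npz");S=np.load("scene0.npz")
for d,b in((T,(250,275,246,285)),(S,(305,345,168,202))):
    x=bar(d,b);print([np.round(i,3) for i in x]); 
for u,v in((274.8,234.8),(368,261.2),(382,210),(290.8,184.8)):print("sash",plane(T,u,v,.222).round(3))
bt=bar(T,(250,275,246,285))[4];bs=bar(S,(305,345,168,202))[4]
o1,k1=ray(T,*bt);o2,k2=ray(S,*bs)
s=np.linalg.lstsq(np.c_[k1,-k2],o2-o1,rcond=None)[0];print("tri",o1+k1*s[0],o2+k2*s[1])
print("jar",plane(T,208,227,.05),"beaker",plane(T,445,274,.05))
P=cloud(T);print("web",P[262,300],P[255,285],P[262,299])
E
```

```text
[array([0.473, 0.127, 0.171]), array([-0.963,  0.271, -0.016]), np.float64(-0.032), np.float64(0.034), array([263.133, 264.724]), array([ 5.458, 26.595]), np.int64(137)]
[array([0.469, 0.123, 0.17 ]), array([ 0.958, -0.286, -0.01 ]), np.float64(-0.028), np.float64(0.033), array([323.192, 182.462]), array([24.129,  4.438]), np.int64(99)]
sash [0.539 0.095 0.222]
sash [ 0.476 -0.13   0.222]
sash [ 0.603 -0.166  0.222]
sash [0.665 0.059 0.222]
tri [0.47293916 0.12815522 0.16689722] [0.46998918 0.12590831 0.16620575]
jar [0.59416394 0.30169255 0.05      ] beaker [ 0.46713135 -0.3583056   0.05      ]
web [0.48358694 0.03665079 0.14592197] [0.49951417 0.07448797 0.15805644] [0.48297119 0.03898701 0.15012571]
```

Stand x is (0.963, -0.270) and y is (0.270, 0.963). Depth and triangulation agree on the grip at about (0.471, 0.126, 0.166). I'll turn the tool, then go above the handle.

```bash
python3 -m creep '[[0,0,0,0,0,0,-0.085],[0,0,0,0,0,0,-0.085],[0,-2.3,-2.45,0,0,0,0],[0,-2.3,-2.45,0,0,0,0],[0,-2.3,-2.45,0,0,0,0],[0,-2.3,-2.45,0,0,0,0],[0,-2.3,-2.45,0,0,0,0],[0,-2.3,-2.45,0,0,0,0],[0,-2.3,-2.45,0,0,0,0],[0,-2.3,-2.45,0,0,0,0],[0,-2.3,-2.45,0,0,0,0],[0,-2.3,-2.45,0,0,0,0]]' 15
python3 -m creep '[[0,-2.3,-2.45,0,0,0,0],[0,-2.3,-2.45,0,0,0,0],[0,-2.3,-2.45,0,0,0,0],[0,-2.3,-2.45,0,0,0,0],[0,0,0,0,0,0,0],[0,0,0,0,0,0,0]]'
cat >>h.py <<'E'
from scipy.spatial.transform import Rotation as Ro
def go(s,target,yaw=74.4):
    R=Ro.from_quat(np.r_[s["orientation"][1:],s["orientation"][0]]).as_matrix()
    p=s["eef_pos"]+.167*R[:,2]
    print("t",round(s["t"],2),"grasp",p.round(4),"tool move cm",(R.T@(np.array(target)-p)*100).round(2),"yaw y",np.degrees(np.arctan2(R[1,1],R[0,1])).round(2),"tilt",R[:2,2].round(4),"F",s["force"].round(1),"w",s["grip_width"].round(4),s["finger_force"])
E
python3 - <<'E'
from h import *
from cell import r
go(r.state(),[.471,.126,.166])
d=r.get_image("wrist");cv2.imwrite("pics/w1.png",d["color"][:,:,::-1]);np.savez("w1.npz",**d)
E
```

```text
t: 1.1
eef_pos: [0.4128, 0.2427, 0.4044]
orientation: [-0.0, 0.136, 0.991, -0.0]
force: [1.2, 0.6, 0.2]
grip_width: 0.093
finger_force: 0.0
t: 1.6
eef_pos: [0.4751, 0.1237, 0.4042]
orientation: [-0.001, 0.138, 0.99, -0.0]
force: [0.5, 0.3, 0.0]
grip_width: 0.0931
finger_force: 0.0Traceback (most recent call last):
  File "<stdin>", line 3, in <module>
  File "h.py", line 21, in go
    print("t",round(s["t"],2),"grasp",p.round(4),"tool move cm",(R.T@(np.array(target)-p)*100).round(2),"yaw y",np.degrees(np.arctan2(R[1,1],R[0,1])).round(2),"tilt",R[:2,2].round(4),"F",s["force"].round(1),"w",s["grip_width"].round(4),s["finger_force"])
                                                                                                                                                                                                                   ^^^^^^^^^^^^^^^^^^^^^
AttributeError: 'float' object has no attribute 'round'
```

```bash
sed -i 's/s\["grip_width"\].round(4)/round(s["grip_width"],4)/' h.py; python3 - <<'E'
from h import *
from cell import r
go(r.state(),[.471,.126,.166])
d=r.get_image("wrist");cv2.imwrite("pics/w1.png",d["color"][:,:,::-1]);np.savez("w1.npz",**d)
K=d["intrinsics"];M=d["world_from_camera"]
for p in([.471,.126,.166],[.503,.117,.166],[.439,.135,.166]):
    c=M[:3,:3].T@(np.array(p)-M[:3,3]);th=np.arctan2(np.hypot(*c[:2]),c[2]);k=c[:2]/np.hypot(*c[:2])*th*K[0,0]+K[:2,2];print(k.round(1))
E
```

```text
t 1.6 grasp [0.4749 0.1236 0.2372] tool move cm [0.44 0.12 7.12] yaw y 74.17 tilt [-0.0011 -0.0001] F [0.5 0.3 0. ] w 0.0931 0.0
[326.2 254.5]
[326.3 303.1]
[326.1 201.3]
```

View pics/w1.png

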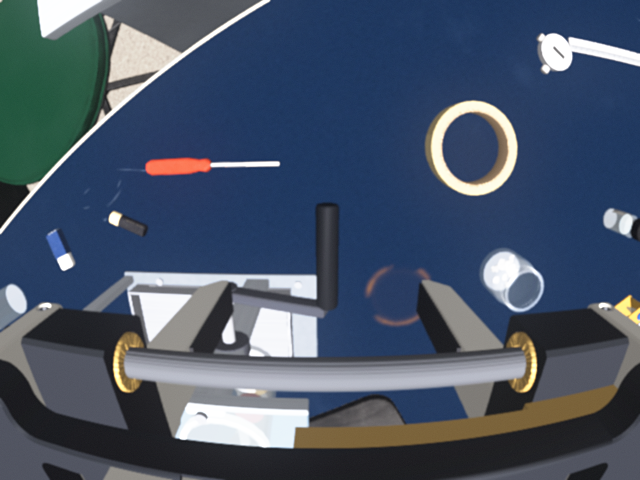

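The wrist view shows the black bar from (327,204) to (328,308), within 5 px of the prediction. The yaw is right, so I'll go down and grip.

```bash
python3 -m creep '[[0,0.1,0.05,1.4,0,0,0],[0,0.1,0.05,1.4,0,0,0],[0,0.1,0,1.4,0,0,0],[0,0,0,1.4,0,0,0],[0,0,0,1.4,0,0,0],[0,0,0,0,0,0,0],[255,0,0,0,0,0,0],[255,0,0,0,0,0,0],[255,0,0,0,0,0,0],[255,0,0,0,0,0,0],[255,0,0,0,0,0,0],[255,0,0,0,0,0,0]]' 15
python3 -m creep '[[255,0,0,0,0,0,0],[255,0,0,0,0,0,0],[255,0,0,0,0,0,0]]'
python3 - <<'E'
from h import *
from cell import r
go(r.state(),[.471,.126,.166])
d=r.get_image("top");x=cloud(d)
E
```

```text
t: 2.65
eef_pos: [0.4723, 0.1269, 0.3353]
orientation: [0.0, 0.136, 0.991, 0.0]
force: [0.1, -0.2, 0.1]
grip_width: 0.0576
finger_force: 0.0
t: 2.9
eef_pos: [0.4722, 0.1268, 0.3348]
orientation: [0.0, 0.136, 0.991, -0.0]
force: [-0.3, 0.6, -0.4]
grip_width: 0.0379
finger_force: 0.0
t 2.9 grasp [0.4722 0.1268 0.1678] tool move cm [ 0.09 -0.1   0.18] yaw y 74.36 tilt [ 0. -0.] F [-0.3  0.6 -0.4] w 0.0379 0.0
```

```bash
python3 -m creep '[[255,0,0,0.15,0,0,0],[255,0,0,0,0,0,0],[255,0,0,0,0,0,0],[255,0,0,0,0,0,0],[255,0,0,0,0,0,0],[255,0,0,0,0,0,0]]'
python3 - <<'E'
import numpy as np
# arc displacement per 0.208rad (12 steps): tool y=stand y, tool z=-up
a=np.radians(71.8)-np.linspace(0,2.5,16)
y=8*np.sin(a);z=8*np.cos(a);print(np.c_[np.diff(y),-np.diff(z)].round(2).tolist())
E
```

```text
t: 3.45
eef_pos: [0.4719, 0.1263, 0.333]
orientation: [-0.0, 0.136, 0.991, -0.001]
force: [-1.2, -5.3, 0.2]
grip_width: 0.0138
finger_force: 15.0
[[-0.52, -1.23], [-0.72, -1.12], [-0.89, -0.99], [-1.04, -0.83], [-1.17, -0.64], [-1.26, -0.44], [-1.31, -0.23], [-1.33, -0.0], [-1.31, 0.22], [-1.26, 0.43], [-1.17, 0.63], [-1.05, 0.82], [-0.9, 0.98], [-0.72, 1.12], [-0.53, 1.22]]
```

The bar is held at 13.8 mm with 15 N. I'll start the arc at about 1 rad/s.

```bash
python3 -m creep '[[255,0,-0.24,-0.63,0,0,0],[255,0,-0.28,-0.60,0,0,0],[255,0,-0.34,-0.58,0,0,0],[255,0,-0.38,-0.54,0,0,0],[255,0,-0.42,-0.52,0,0,0],[255,0,-0.47,-0.47,0,0,0],[255,0,-0.50,-0.44,0,0,0],[255,0,-0.54,-0.39,0,0,0],[255,0,-0.57,-0.35,0,0,0],[255,0,-0.60,-0.29,0,0,0],[255,0,-0.62,-0.25,0,0,0],[255,0,-0.64,-0.19,0,0,0]]'
python3 - <<'E'
from h import *
from cell import r
C=np.array([.4505+.0012,.0528,.140])
s=r.state();go(s,C+[0,0,.08]);p=s["eef_pos"]-C-[0,0,.167];y=p@[.27,.963,0];print("stand y,z,r",y,p[2],np.hypot(y,p[2]))
E
```

```text
t: 4.45
eef_pos: [0.4571, 0.0736, 0.3884]
orientation: [0.001, 0.135, 0.991, 0.002]
force: [-1.1, 6.6, 6.6]
grip_width: 0.0136
finger_force: 15.0
t 4.45 grasp [0.4576 0.0742 0.2214] tool move cm [-0.   -2.22  0.13] yaw y 74.44 tilt [0.0032 0.0032] F [-1.1  6.6  6.6] w 0.0136 14.998534172773361
stand y,z,r 0.021517012211421424 0.08140634090845736 0.0842019842676551
```

```bash
python3 -m creep '[[255,0,0,0,0,0,0],[255,0,0,0,0,0,0]]'
python3 - <<'E'
from h import *
from cell import r
C=np.array([.4505+.0012,.0528,.140])
d=r.get_image("scene");cv2.imwrite("pics/s2.png",cv2.resize(d["color"][130:290,230:430,::-1],None,fx=3,fy=3))
s=r.state();go(s,C+[0,0,.08]);p=s["eef_pos"]-C-[0,0,.167];y=p@[.27,.963,0];print("stand y,z,r",y,p[2],np.hypot(y,p[2]))
E
```

```text
t: 4.62
eef_pos: [0.457, 0.073, 0.3885]
orientation: [0.001, 0.136, 0.991, 0.001]
force: [-4.5, 3.6, 10.6]
grip_width: 0.0138
finger_force: 15.0
t 4.67 grasp [0.4575 0.0734 0.2214] tool move cm [ 0.   -2.14  0.14] yaw y 74.38 tilt [0.0027 0.0016] F [-5.   3.4 10.3] w 0.0134 14.998423755168915
stand y,z,r 0.021004037530207974 0.08144528030793127 0.08411006644277415
```

View pics/s2.png

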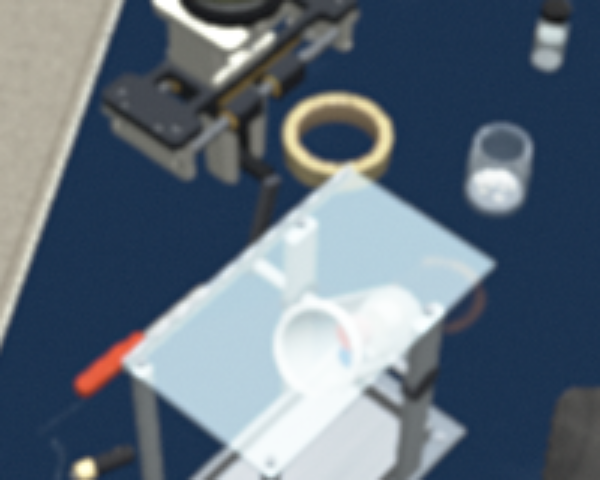

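In the scene crop the tub is tipped about 60° with its mouth at (315,345), and both vials are still inside. The bar pushes the tool up by about 10 N, so the true circle sits about 3 mm higher than commanded. I'll raise the path and continue.

```bash
python3 -m creep '[[255,0,0,-0.3,0,0,0],[255,0,-0.65,-0.14,0,0,0],[255,0,-0.66,-0.09,0,0,0],[255,0,-0.66,-0.03,0,0,0],[255,0,-0.66,0.03,0,0,0],[255,0,-0.66,0.08,0,0,0],[255,0,-0.65,0.14,0,0,0],[255,0,-0.64,0.19,0,0,0],[255,0,-0.62,0.24,0,0,0],[255,0,-0.60,0.29,0,0,0],[255,0,0,0,0,0,0]]'
python3 - <<'E'
from h import *
from cell import r
C=np.array([.4505+.0012,.0528,.140])
s=r.state();go(s,C+[0,0,.08]);p=s["eef_pos"]-C-[0,0,.167];y=p@[.27,.963,0];print("stand y,z,r",y,p[2],np.hypot(y,p[2]))
E
```

```text
t: 5.58
eef_pos: [0.4411, 0.0157, 0.3808]
orientation: [-0.0, 0.137, 0.991, -0.001]
force: [0.2, 0.1, 0.9]
grip_width: 0.0135
finger_force: 15.0
t 5.58 grasp [0.4409 0.0155 0.2138] tool move cm [-0.03  3.88 -0.62] yaw y 74.31 tilt [-0.0009 -0.0015] F [0.2 0.1 0.9] w 0.0135 14.994645863771439
stand y,z,r -0.03857775744176702 0.07383838539477014 0.083308766207059
```

```bash
python3 -m creep '[[255,0,-0.57,0.34,0,0,0],[255,0,-0.54,0.38,0,0,0],[255,0,-0.51,0.43,0,0,0],[255,0,-0.47,0.47,0,0,0],[255,0,-0.42,0.50,0,0,0],[255,0,-0.39,0.55,0,0,0],[255,0,-0.34,0.58,0,0,0],[255,0,-0.28,0.59,0,0,0],[255,0,-0.2,0.5,0,0,0],[255,0,0,0,0,0,0],[255,0,0,0,0,0,0],[255,0,0,0,0,0,0]]'
python3 - <<'E'
from h import *
from cell import r
C=np.array([.4505+.0012,.0528,.143])
d=r.get_image("scene");e=r.get_image("top");cv2.imwrite("pics/s3.png",np.hstack([cv2.resize(d["color"][150:350,240:420,::-1],(400,444),interpolation=2),cv2.resize(e["color"][160:300,250:390,::-1],(400,444),interpolation=2)]))
s=r.state();go(s,C+[0,0,.08]);p=s["eef_pos"]-C-[0,0,.167];y=p@[.27,.963,0];print("stand y,z,r",y,p[2],np.hypot(y,p[2]),np.degrees(np.arctan2(y,p[2])))
E
```

```text
t: 6.58
eef_pos: [0.4313, -0.0188, 0.3379]
orientation: [-0.0, 0.136, 0.991, -0.0]
force: [0.2, 1.7, -2.6]
grip_width: 0.0138
finger_force: 15.0
t 6.68 grasp [ 0.4312 -0.0188  0.1711] tool move cm [-0.05  7.45 -5.2 ] yaw y 74.38 tilt [-0.0007 -0.0003] F [-0.4 -0.1 -3. ] w 0.0133 14.99761238694191
stand y,z,r -0.07444145323929405 0.02805281730820358 0.07955181028301901 -69.35138177590079
```

View pics/s3.png

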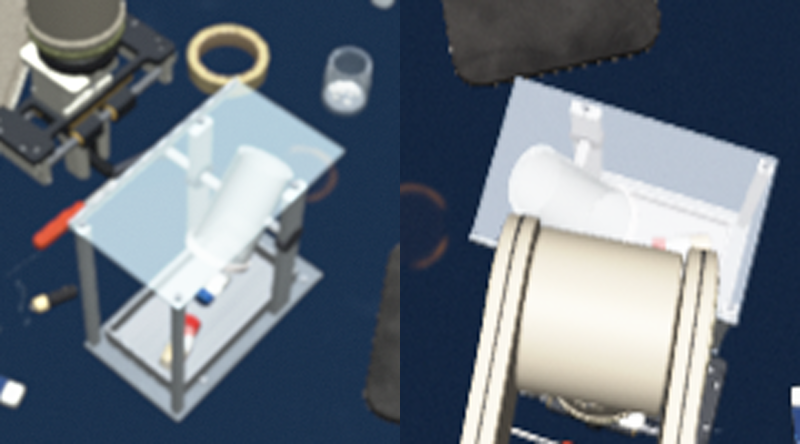

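The scene crop shows the red-capped vial lying in the tray at (182,340). The blue cap is at (212,290), by the tub mouth, so it may not be fully out. I'll press gently to the stop, wait and look again.

```bash
python3 -m creep '[[255,0,-0.1,0.3,0,0,0],[255,0,-0.1,0.3,0,0,0],[255,0,0,0.2,0,0,0],[255,0,0,0,0,0,0],[255,0,0,0,0,0,0],[255,0,0,0,0,0,0],[255,0,0,0,0,0,0],[255,0,0,0,0,0,0],[255,0,0,0,0,0,0],[255,0,0,0,0,0,0],[255,0,0,0,0,0,0],[255,0,0,0,0,0,0]]'
python3 - <<'E'
from h import *
from cell import r
C=np.array([.4505+.0012,.0528,.143])
d=r.get_image("scene");cv2.imwrite("pics/s4.png",cv2.resize(d["color"][190:340,260:400,::-1],(560,600),interpolation=2))
s=r.state();go(s,C+[0,0,.08]);p=s["eef_pos"]-C-[0,0,.167];y=p@[.27,.963,0];print("stand y,z,r",y,p[2],np.hypot(y,p[2]),np.degrees(np.arctan2(y,p[2])))
E
```

```text
t: 7.68
eef_pos: [0.4313, -0.0206, 0.332]
orientation: [0.001, 0.136, 0.991, 0.0]
force: [-6.6, 3.1, 13.8]
grip_width: 0.0133
finger_force: 15.0
t 7.73 grasp [ 0.4316 -0.0206  0.1651] tool move cm [ 0.03  7.61 -5.79] yaw y 74.39 tilt [ 0.0022 -0.    ] F [-6.6  3.7 14.1] w 0.0133 14.998293220996857
stand y,z,r -0.07620678944987459 0.02205126174796901 0.07933305050818958 -73.86162621801661
```

View pics/s4.png

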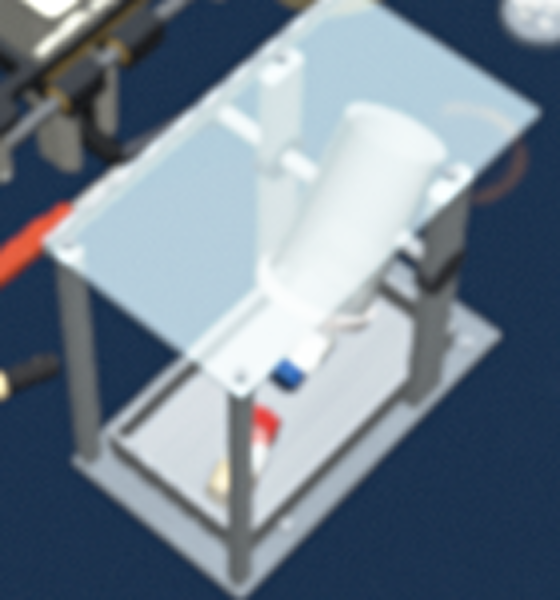

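The tub is at its stop. The red vial lies at (245,450). The blue-capped one is at (300,360), so I'll check its height by depth.

```bash
python3 - <<'E'
from h import *
from cell import r
d=r.get_image("scene");P=cloud(d)
O=np.array([.588,.0145,0]);R=np.array([[.963,-.27,0],[.27,.963,0],[0,0,1]])
C=d["color"].astype(int)
for n,m in(("blue",(C[...,2]>C[...,0]+60)&(C[...,2]>110)),("red",(C[...,0]>C[...,2]+80))):
    m=m.copy();m[:250]=0;m[320:]=0;m[:,:310]=0;m[:,360:]=0
    print(n,m.sum(),np.median((P[m]-O)@R.T,0).round(3))
for u,v in((334,279),(337,276),(340,273),(321,303),(316,308)):print(u,v,C[v,u],(R@(P[v,u]-O)).round(3))
E
```

```text
blue 28 [-0.003 -0.053  0.03 ]
red 33 [ 0.011 -0.089  0.034]
334 279 [254 255 254] [ 0.427 -0.582  1.137]
337 276 [253 254 254] [-0.005 -0.031  0.031]
340 273 [223 227 229] [-0.005 -0.02   0.03 ]
321 303 [111 117 119] [ 0.063 -0.165  0.159]
316 308 [235 228 192] [ 0.017 -0.129  0.034]
```

Both vials lie in the tray, with tops at 30 and 34 mm, which matches vials lying on the tray floor. Now I'll swing back.

```bash
python3 -m creep '[[255,0,0.1,-0.5,0,0,0],[255,0,0.1,-0.3,0,0,0],[255,0,0.2,-0.5,0,0,0],[255,0,0.28,-0.59,0,0,0],[255,0,0.34,-0.58,0,0,0],[255,0,0.39,-0.55,0,0,0],[255,0,0.42,-0.5,0,0,0],[255,0,0.47,-0.47,0,0,0],[255,0,0.51,-0.43,0,0,0],[255,0,0.54,-0.38,0,0,0],[255,0,0.57,-0.34,0,0,0],[255,0,0,0,0,0,0]]'
python3 -m creep '[[255,0,0.6,-0.29,0,0,0],[255,0,0.62,-0.24,0,0,0],[255,0,0.64,-0.19,0,0,0],[255,0,0.65,-0.14,0,0,0],[255,0,0.66,-0.08,0,0,0],[255,0,0.66,-0.03,0,0,0],[255,0,0.66,0.03,0,0,0],[255,0,0.66,0.09,0,0,0],[255,0,0.65,0.14,0,0,0],[255,0,0,0,0,0,0]]'
python3 - <<'E'
from h import *
from cell import r
C=np.array([.4505+.0012,.0528,.143])
s=r.state();go(s,[.472,.1265,.166]);p=s["eef_pos"]-C-[0,0,.167];y=p@[.27,.963,0];print("stand y,z,r",y,p[2],np.hypot(y,p[2]),np.degrees(np.arctan2(y,p[2])))
E
```

```text
t: 8.78
eef_pos: [0.4419, 0.0172, 0.383]
orientation: [0.001, 0.136, 0.991, -0.001]
force: [-0.5, -3.2, 6.6]
grip_width: 0.0136
finger_force: 15.0
t: 9.62
eef_pos: [0.4575, 0.0741, 0.3886]
orientation: [0.001, 0.136, 0.991, 0.001]
force: [6.0, -0.3, 1.6]
grip_width: 0.0137
finger_force: 15.0
t 9.62 grasp [0.4577 0.0743 0.2216] tool move cm [0.03 5.41 5.57] yaw y 74.42 tilt [0.0012 0.001 ] F [ 6.  -0.3  1.6] w 0.0137 15.001388937234879
stand y,z,r 0.022099001132671856 0.07860541064836374 0.08165277970932605 15.702713346716909
```

```bash
python3 -m creep '[[255,0,0.64,0.19,0,0,0],[255,0,0.62,0.25,0,0,0],[255,0,0.60,0.29,0,0,0],[255,0,0.57,0.35,0,0,0],[255,0,0.54,0.39,0,0,0],[255,0,0.50,0.44,0,0,0],[255,0,0.47,0.47,0,0,0],[255,0,0.42,0.52,0,0,0],[255,0,0.38,0.54,0,0,0],[255,0,0.34,0.58,0,0,0],[255,0,0.28,0.60,0,0,0],[255,0,0.20,0.63,0,0,0]]'
python3 -m creep '[[255,0,0,0.2,0,0,0],[255,0,0,0.2,0,0,0],[255,0,0,0,0,0,0]]'
python3 - <<'E'
from h import *
from cell import r
C=np.array([.4505+.0012,.0528,.143])
s=r.state();go(s,[.472,.1265,.166]);p=s["eef_pos"]-C-[0,0,.167];y=p@[.27,.963,0];print("stand y,z,r",y,p[2],np.hypot(y,p[2]),np.degrees(np.arctan2(y,p[2])))
E
```

```text
t: 10.62
eef_pos: [0.472, 0.1265, 0.336]
orientation: [-0.0, 0.136, 0.991, -0.0]
force: [-7.6, -15.6, 26.1]
grip_width: 0.0136
finger_force: 15.0
t: 10.87
eef_pos: [0.4724, 0.1261, 0.334]
orientation: [0.001, 0.136, 0.991, -0.0]
force: [-5.1, -7.8, 17.6]
grip_width: 0.0134
finger_force: 15.0
t 10.87 grasp [0.4726 0.126  0.167 ] tool move cm [0.08 0.03 0.1 ] yaw y 74.36 tilt [ 0.0016 -0.0009] F [-5.1 -7.8 17.6] w 0.0134 14.99776840209961
stand y,z,r 0.07621752646403115 0.023973024060199466 0.07989879362597531 72.53985152244489
```

The tub is back at its upright stop. I'll release and lift away.

```bash
python3 -m creep '[[0,0,0,0,0,0,0],[0,0,0,0,0,0,0],[0,0,0,0,0,0,0],[0,0,0,0,0,0,0],[0,0,0,0,0,0,0],[0,0,0,0,0,0,0],[0,0,0,0,0,0,0],[0,0,0,0,0,0,0],[0,0,0,-1.5,0,0,0],[0,0,0,-3,0,0,0],[0,0,0,-3,0,0,0],[0,0,0,-3,0,0,0]]'
python3 -m creep '[[0,1,3,-1,0,0,0],[0,1,3,-1,0,0,0],[0,1,3,0,0,0,0],[0,1,3,0,0,0,0],[0,1,3,0,0,0,0],[0,0,0,0,0,0,0],[0,0,0,0,0,0,0]]'
python3 - <<'E'
from h import *
from cell import r
d=r.get_image("scene");e=r.get_image("top");cv2.imwrite("pics/s5.png",np.hstack([cv2.resize(d["color"][150:350,240:420,::-1],(400,444),interpolation=2),cv2.resize(e["color"][160:300,190:330,::-1],(400,444),interpolation=2)]))
for b in((250,278,240,290),):
    print([np.round(i,3) for i in bar(e,b)[:4]])
E
```

```text
t: 11.87
eef_pos: [0.4717, 0.1264, 0.4381]
orientation: [-0.0, 0.136, 0.991, -0.0]
force: [0.7, 0.1, -0.5]
grip_width: 0.0887
finger_force: 0.0
t: 12.45
eef_pos: [0.4639, 0.2858, 0.4569]
orientation: [-0.0, 0.135, 0.991, -0.0]
force: [1.7, 0.7, 0.2]
grip_width: 0.093
finger_force: 0.0
[array([0.472, 0.128, 0.171]), array([-0.962,  0.273, -0.002]), np.float64(-0.033), np.float64(0.033)]
```

View pics/s5.png

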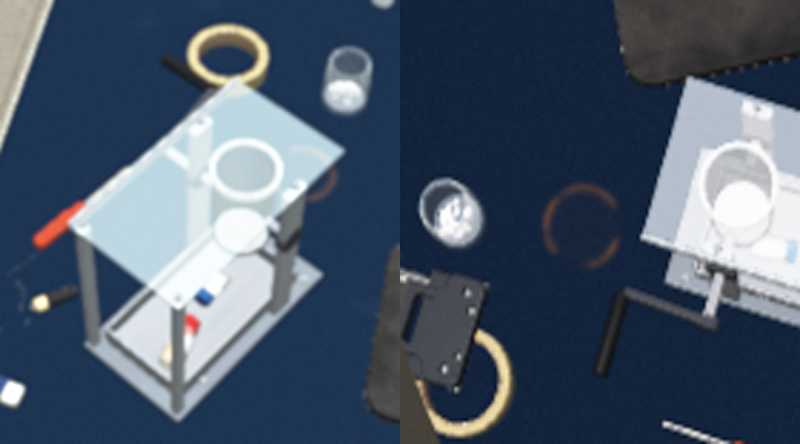

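The tub is upright and empty, and both vials lie in the tray, at (182,340) and (212,290) in the scene crop. The jar is undisturbed, the crank is back where it started, and the hand is clear.

```bash
python3 -c "
from cell import r
print(r.hand_in())"
```

```text
the job is handed in; nothing more can be done
None
```

The job is handed in: both vials lie in the steel tray, the tub is upright again, and the crank is released with the hand clear; the jar is undisturbed, and I kept clear of the sash and the beaker (no verdict was returned).

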